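Pop a box of staples out of the dispenser and stop it

TASK

Get the box of staples out of the sloping dispenser with fingertips only: stand one finger in the chute below the box and with the other finger press the paddle beside the chute fully down, so that the box pops over the sill, slides against the waiting finger and is stopped before it runs off the open lower end. Do not squeeze or lift the box, and leave the spare box lying on the bench beside the chute alone. Finish while holding the paddle down with one finger and the box back with the other; someone will take it from there.

Things in the scene. Friction and masses are not known exactly. Their poses are not given: they have to be found in the camera images.
- dispenser: Fixed box dispenser: open aluminium chute, 63 mm wide outside, 240 mm long, on a grey stand, falling at 24 degrees. Origin on the bench under the chute's middle, z up; own +x is uphill, -x towards the open lower end, +y across. Side walls 4 mm thick, inner faces at y = +-27.5 mm, tops about 24 mm straight above the floor. Chute, sill and kicker are very slick; the stand does not move.
- stop_place (a point): On the chute floor at the middle of its width, x = -42 mm of the dispenser, 106 mm above the bench; the floor rises 0.445 mm per mm towards +x (125 mm above the bench at x = 0). The stopping finger belongs here, level with the paddle's middle, within 10 mm up or down the chute. A steel sill 4.5 mm high crosses the floor at x = 36 to 40 mm and holds the box above it.
- chute_end (a point): Middle of the chute floor's open lower edge, x = -96 mm of the dispenser, 82 mm above the bench. There is no stop here.
- paddle_top (a point): Centre of the paddle's level ribbed steel top, 26 mm along the chute by 44 mm across, on the chute's own -y side. At rest at x = -42, y = -64, z = 129 mm of the dispenser (y from -42 to -86). It goes straight down; fully down it is 13 mm above stop_place, so a second fingertip level with the one on the paddle clears the chute floor yet reaches well below the box's top.
- paddle (a joint): Paddle travel in m: 0 at rest, 0.010 fully down on its stop. Spring: 2 N to start, about 6 N fully down with the box's weight. Going down it raises a kicker bar under the box's lower edge by 0.8 mm per mm; at about 0.006 to 0.008 the box clears the sill and slides off downhill at once. Let go, it springs back.
- staples: The staple box in the dispenser: closed carton 50 x 85 x 30 mm, about 0.2 kg, lying in the chute above the sill. Origin at the centre of its underside, own y along its length (along the chute), z square to the floor. At the start its origin is at x = 79.5 mm of the dispenser, its lower end face leaning from x = 41 (bottom) to 29 mm (top). Once popped it slides about 60 mm to the finger.
- spare_staples: Spare staple box of the same kind and size (50 x 85 x 30 mm), lying loose on the bench beside the chute, on the side away from the paddle (+y of the dispenser), about 92 mm from the chute's middle line. Origin at the centre of its underside. To be left alone.

How it is judged:
At the end, for the whole second after the job is handed in: The fingers hold the paddle at least 7 of its 10 mm down, and at the same time the box rests against a finger (over 0.15 N), at rest, in the chute, over the sill (at least 24 mm downhill of where it lay) and not past the lower end (value of joint paddle above 0.007 m and contact force between the fingers and paddle above 0.5 N and contact force between any of the fingers, the arm and staples above 0.15 N and linear speed of staples below 0.01 m/s and x of staples in the frame of dispenser between -0.055 and 0.055 m and y of staples in the frame of dispenser between -0.012 and 0.012 m and z of staples in the frame of dispenser above 0.095 m); the arm keeps its last pose, push and grip.
It fails at once if the box runs off the lower end of the chute (x of staples in the frame of dispenser below -0.055 m).
It fails at once if the box is lifted out of the chute (z of staples in the frame of dispenser above 0.195 m).
It fails at once if the box is squeezed or pressed hard (over 35 N) (contact force between the fingers and staples above 35 N).
It fails at once if the spare box is moved by more than 30 mm (distance of spare_staples from where it was at the start of the episode above 0.03 m).
It also fails if it takes over 29 s, if anything falls off the work surface, if the arm or the gripper's body presses on something with over 40 N, if the wrist force passes 120 N, or if a joint passes its speed limit or range.

ROBOT

A 6-joint arm with a two-finger parallel gripper is mounted at the origin on the work surface; the furniture and walls round the work are solid. World frame = base frame: x ahead of the robot, y to its left, z up, the work surface at z = 0. Lengths are in m, angles in rad, forces in N, time in s.
With the tool pointing down it reaches from about 0.35 to 0.975 m from the base axis. Payload 4.9 kg.
Tool frame: the origin (TCP) lies on the mounting face of the last link; the fingertips stand 173 mm ahead of it and the grasp point (between the pads) lies 155 mm ahead of it (tcp_to_grasp is the distance from the TCP to the grasp point, in m); z points along the fingers, y is the line along which they close (so a half turn about z gives the same grasp; the last joint's range is limited). The gripper opens to 85 mm and grips with 20 to 120 N. Pads are 22 mm wide; open, the fingers measure 114 mm over their backs; the gripper's body (76 mm by 85 mm) begins 54 mm behind the grasp point. The pads swing forward as they close: fully open they stand 13 mm farther back than shut.
Start: joints at [0.997, 0.053, 1.613, -0, 1.476, -0.119], TCP at [0.275, 0.561, 0.405] pointing down, gripper open.
Joint ranges: [-3.01, 3.01], [-1.01, 2.22], [0.06, 2.58], [-1.02, 4.17], [0.09, 2.62], [-3.14, 3.14]. Speed limits (rad/s): [2.57, 2.57, 3.14, 3.14, 3.14, 3.14].

INTERFACE

Orientations are given as a rotation vector (axis times angle).
In Python, from station import get_obs, get_image, calibration, finish_job, tcp_to_grasp gives the robot as it stands. The module is installed in compiled form; this text tells all that it offers.
- The arm moves only by the tool arm_command, never from a script. Its argument "plan" is a list that holds one entry, the list of rows, each a list of 6 numbers: the shift along the tool's x, y, z in cm, then the turn, a rotation vector about the tool's x, y, z in rad. A call has 1 to 12 rows; each row is the pose to reach, as a shift and turn from the pose commanded when the call began, along the tool's axes at that moment; what a row does not reach only later rows make up. A row lasts 1/12 s, in which the tool goes at most 41.7 mm and 7.16 degrees, less where a joint would pass 70% of its speed; a pose out of reach is approached as far as the arm can. A call with a gripper value outside its range is refused whole. "gripper" is the closure, from -1 (fully open) to 1 (shut), set as the call begins (left out, the last holds). The fingers move at their own pace and stop on an object; "force" is the grip in N (left out, the last holds). Time passes only in rows, so rows that repeat a pose let the fingers close. It gives the time, the measured TCP pose, the force, the opening and the grip force at its end, in the units of the state.
- get_obs(): the state, without advancing time (a new reading comes with each control period).
- get_image(name): name is "side" or "top" or "wrist"; returns (picture, depth): 480x640x3 uint8, blue, green, red; 480x640 float32, m along the optical axis (not along the pixel's ray), 0 where there is no reading.
- calibration(name): a dict with "fx", "fy", "cx", "cy" (pixels), "pose" (4x4, takes a point from camera to world coordinates). Camera axes: x right, y up, looking along -z (the intrinsics and any distortion apply to the point x, -y, -z); pixel columns grow to the right and rows downward; lengths in m; the calibration is good to about 2 mm. A picture is of the moment at which its call begins: read the wrist's pose just before it. calibration takes no time and is no camera call; for the wrist camera it gives the pose at the moment of the call.
- finish_job(): hands the job in; it is judged then, once.
The state is a dict: "t": time; "q": joint angles; "dq": joint speeds; "effort": joint torques, N m; "tool_pos": TCP position; "tool_rot": TCP orientation; "contact_force": force on the tool from outside, world axes, zero at the start; "wrist_torque": the same for the moment, N m; "opening": finger opening in m; "grip_force": force on a finger pad.
Only numpy, scipy, OpenCV 4.12 (cv2) and the standard library are available. Lean on these libraries where they do the work, as an engineer would, in place of code of your own. Each camera call takes 0.05 s, during which the arm holds its last target. There are 200 camera calls.

## Working session

There is one attempt and no reset: what is moved stays moved. The work goes in short steps, Python scripts to look and compute and a tool call to move; the robot and the scene stay as the last step left them, time stands still between calls to the robot, and variables do not carry over. Pictures are saved under pics/ and viewed, at most 10 in all, crops included, and the job is handed in when it is done.

Besides the shell and the picture viewer there is one more tool, called after ">>>" in YAML: its name, and indented under it one key for each argument. arm_command: Moves the arm, as the interface text tells. Its arguments: {"type":"object","properties":{"plan":{"type":"array"},"gripper":{"type":"number"},"force":{"type":"number"}},"required":["plan"]}

```bash
mkdir -p pics
cat > h.py <<'E'
import numpy as np, cv2
from station import *
def snap(n,f):
    c=calibration(n); im,d=get_image(n); cv2.imwrite(f'pics/{f}.png',im); np.savez(f'pics/{f}.npz',d=d,**{k:np.array(c[k]) for k in('fx','fy','cx','cy','pose')}); return im,d,c
def world(z,u,v,d=None):
    d=z['d'][int(round(v)),int(round(u))] if d is None else d
    p=np.array([(u-z['cx'])/z['fx']*d,-(v-z['cy'])/z['fy']*d,-d,1]); return (z['pose']@p)[:3]
E
python3 - <<'E'
from h import *
print(get_obs(), tcp_to_grasp, calibration('top'))
for n in('top','side'): snap(n,n+'0')
E
```

```text
{'t': 0.0, 'q': array([ 9.96981144e-01,  5.33491239e-02,  1.61430665e+00, -1.04309846e-05,
        1.47599056e+00, -1.18994079e-01]), 'dq': array([ 4.80623736e-04, -6.15823233e-04, -1.66728096e-05,  1.03414113e-03,
        8.97921975e-04, -7.65847738e-04]), 'effort': array([-1.42253306e-03, -3.93701863e+01, -3.70166302e+01, -1.82807971e-04,
        7.10061882e-03,  3.14118302e-05]), 'tool_pos': array([0.27441191, 0.56123323, 0.40345989]), 'tool_rot': array([-7.08132495e-01, -3.06003666e+00,  3.03916586e-03]), 'contact_force': array([-0.3372051 , -0.24033998,  0.13671456]), 'wrist_torque': array([-0.05396355, -0.03700636, -0.01718991]), 'grip_force': 0.0, 'opening': 0.08503203456875712} 0.1547 {'fx': 448.8408554554403, 'fy': 448.8408554554403, 'cx': 321.6188235981199, 'cy': 247.3372278742153, 'pose': array([[-2.42203315e-02,  9.95590445e-01, -9.06258296e-02,
         3.62190398e-01],
       [-9.99706615e-01, -2.40986552e-02,  2.43677428e-03,
         2.83142757e-01],
       [ 2.42068566e-04,  9.06582609e-02,  9.95882032e-01,
         9.87858209e-01],
       [ 0.00000000e+00,  0.00000000e+00,  0.00000000e+00,
         1.00000000e+00]])}
```

View pics/top0.png

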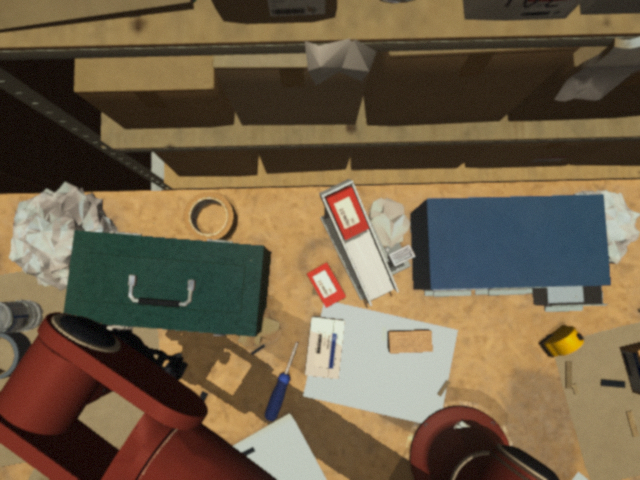

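View pics/side0.png

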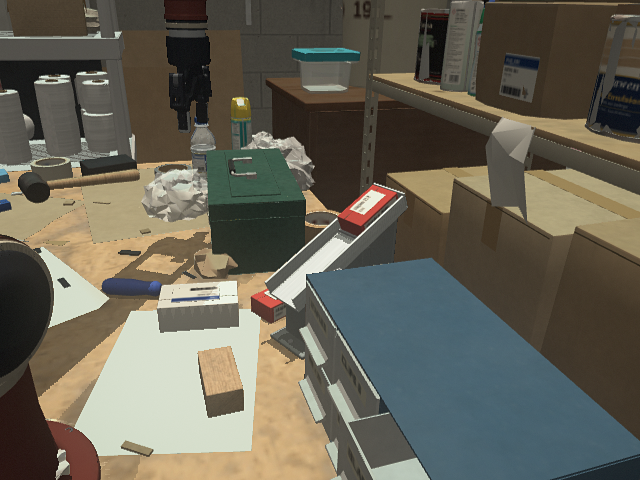

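The top view shows the chute from (340,185) uphill to (380,300) at its open end. The paddle is at about (401,257) and the spare box at about (326,284). I'll enlarge that area.

Run:
```python
from h import *
im=cv2.imread('pics/top0.png'); c=cv2.resize(im[170:315,295:435],None,fx=5.5,fy=4,interpolation=cv2.INTER_CUBIC)
c=cv2.resize(im[172:312,290:430],None,fx=4.2,fy=4.2,interpolation=cv2.INTER_CUBIC)
for k in range(0,140,20):
    cv2.putText(c,str(290+k),(int(k*4.2),10),0,.4,(0,255,0),1);cv2.putText(c,str(172+k),(0,int(k*4.2)+4),0,.4,(0,255,0),1)
cv2.imwrite('pics/crop0.png',c)
z=np.load('pics/top0.npz')
for u,v in[(400,257),(396,253),(405,261),(350,212),(377,292),(365,255),(326,284),(355,240)]: print(u,v,world(z,u,v).round(4))
```

```text
400 257 [0.4181 0.1313 0.1296]
396 253 [0.4256 0.1395 0.1342]
405 261 [0.4171 0.0989 0.006 ]
350 212 [0.4978 0.2284 0.187 ]
377 292 [0.3519 0.1725 0.0865]
365 255 [0.4242 0.1974 0.1208]
326 284 [0.3708 0.2734 0.0317]
355 240 [0.4522 0.217  0.1359]
```

View pics/crop0.png

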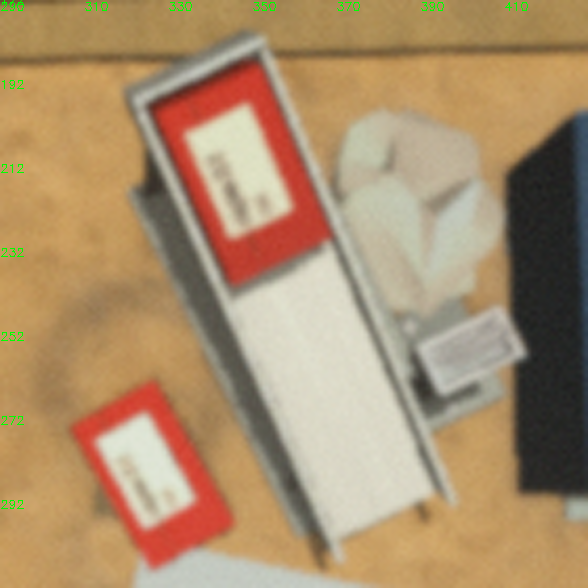

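Run:
```python
from h import *
from scipy.optimize import least_squares
z=np.load('pics/top0.npz')
P=[((-29,-42,129),(416,350)),((-29,-86,129),(500,307)),((-55,-86,129),(527,354)),((-55,-42,129),(440,397)),
((-96,27.5,82),(335,543)),((-96,-27.5,82),(432,493)),((29,25,170.7),(236,290)),((29,-25,170.7),(330,240)),((106.6,25,205.3),(150,105)),((106.6,-25,205.3),(262,60))]
X=np.array([p[0] for p in P])/1000; U=np.array([(290+a/4.2,172+b/4.2) for _,(a,b) in P])
Ti=np.linalg.inv(z['pose'])
def pr(q):
    c,s=np.cos(q[2]),np.sin(q[2]); W=np.c_[X[:,0]*c-X[:,1]*s+q[0],X[:,0]*s+X[:,1]*c+q[1],X[:,2]]
    C=W@Ti[:3,:3].T+Ti[:3,3]; return np.c_[z['cx']+z['fx']*C[:,0]/-C[:,2],z['cy']-z['fy']*C[:,1]/-C[:,2]],W
r=least_squares(lambda q:(pr(q)[0]-U).ravel(),[.45,.2,.4],loss='soft_l1',f_scale=.5)
print(r.x,np.degrees(r.x[2]));print((pr(r.x)[0]-U).round(2)); 
q=r.x;c,s=np.cos(q[2]),np.sin(q[2])
for n,p in dict(stop=(-.042,0),pad=(-.042,-.064),mid=(-.042,-.04),end=(-.096,0)).items(): print(n,np.array([p[0]*c-p[1]*s+q[0],p[0]*s+p[1]*c+q[1]]).round(4))
from scipy.spatial.transform import Rotation as R
print(R.from_rotvec(get_obs()['tool_rot']).as_matrix().round(3))
# residuals in depth of paddle
for u,v in [(400,257),(401,255),(403,255),(405,256)]: print(world(z,u,v).round(4))
```

```text
[0.43226507 0.20297678 0.42786262] 24.514722596429824
[[-0.36 -0.77]
 [ 0.09 -0.5 ]
 [-0.2   0.45]
 [ 0.03  0.23]
 [-0.54  0.12]
 [ 0.87 -0.01]
 [-1.03 -0.66]
 [ 1.04 -0.59]
 [ 1.11  2.05]
 [-0.2   0.61]]
stop [0.3941 0.1855]
pad [0.4206 0.1273]
mid [0.4106 0.1492]
end [0.3449 0.1631]
[[-0.898  0.439 -0.001]
 [ 0.439  0.898 -0.002]
 [ 0.    -0.002 -1.   ]]
[0.4181 0.1313 0.1296]
[0.4216 0.1298 0.1328]
[0.4216 0.1259 0.1322]
[0.4197 0.1218 0.1301]
```

```bash
cat >> h.py <<'E'
from scipy.spatial.transform import Rotation as R
D=np.array([.43227,.20298]); A=.42786
def d2w(x,y): c,s=np.cos(A),np.sin(A); return np.array([x*c-y*s,x*s+y*c])+D
def w2d(p): c,s=np.cos(A),np.sin(A); a,b=np.array(p[:2])-D; return np.array([a*c+b*s,-a*s+b*c])
def togo(x,y,z):
    o=get_obs(); M=R.from_rotvec(o['tool_rot']); yy=np.array([-np.sin(A),np.cos(A),0]); zz=np.array([0,0,-1.])
    G=R.from_matrix(np.c_[np.cross(yy,zz),yy,zz]); s=M.inv().apply(np.r_[d2w(x,y),z]-o['tool_pos'])*100
    print('shift cm',s.round(2),'turn',(M.inv()*G).as_rotvec().round(4),'now disp',w2d(o['tool_pos']).round(4),o['tool_pos'][2].round(4),'F',o['contact_force'].round(2),'op',o['opening'],'t',o['t'])
E
python3 - <<'E'
from h import *
togo(-.038,-.032,.42)
z=np.load('pics/top0.npz')
for u,v in[(160,260),(160,290),(110,270),(500,240),(430,215),(430,270)]: print(u,v,world(z,u,v).round(3))
E
```

```text
shift cm [-29.98 -30.22  -1.59] turn [-0.0016 -0.001  -0.8827] now disp [0.0051 0.3915] 0.4036 F [-0.21  0.12 -0.59] op 0.08516011049501422 t 0.1
160 260 [0.422 0.585 0.147]
160 290 [0.366 0.585 0.145]
110 270 [0.406 0.679 0.146]
500 240 [ 0.442 -0.047  0.169]
430 215 [0.492 0.079 0.166]
430 270 [0.391 0.083 0.163]
```

>>> arm_command:
  plan:
    - [[-2.5, -2.5, -1.5, 0, 0, -0.08], [-5.5, -5.5, -1.5, 0, 0, -0.17], [-8, -8, -1.5, 0, 0, -0.26], [-11, -11, -1.5, 0, 0, -0.35], [-14, -14, -1.5, 0, 0, -0.44], [-17, -17, -1.5, 0, 0, -0.53], [-20, -20, -1.6, 0, 0, -0.62], [-22.5, -22.7, -1.6, 0, 0, -0.7], [-25, -25.2, -1.6, 0, 0, -0.78], [-27.5, -27.7, -1.6, 0, 0, -0.85], [-29.5, -29.7, -1.6, 0, 0, -0.883], [-30, -30.2, -1.6, 0, 0, -0.883]]
  gripper: -0.16
  force: 20

```text
t: 1.1
tool_pos: [0.412, 0.1554, 0.4203]
tool_rot: [0.662, -3.071, 0.002]
contact_force: [0.8, -0.1, -1.0]
opening: 0.0499
grip_force: 0.0
```

Run:
```python
from h import *
togo(-.038,-.032,.35)
snap('wrist','wrist1');snap('side','side1');togo(-.038,-.032,.35)
```

```text
shift cm [-0.02  0.3   7.03] turn [-0.0012 -0.0006 -0.0033] now disp [-0.0382 -0.0349] 0.4203 F [ 0.84 -0.12 -0.99] op 0.049870945577255986 t 1.1
shift cm [0.02 0.09 7.03] turn [ 0.0005 -0.0005 -0.0032] now disp [-0.0377 -0.033 ] 0.4203 F [-0.04  0.79  0.13] op 0.04969709395433023 t 1.2
```

View pics/wrist1.png

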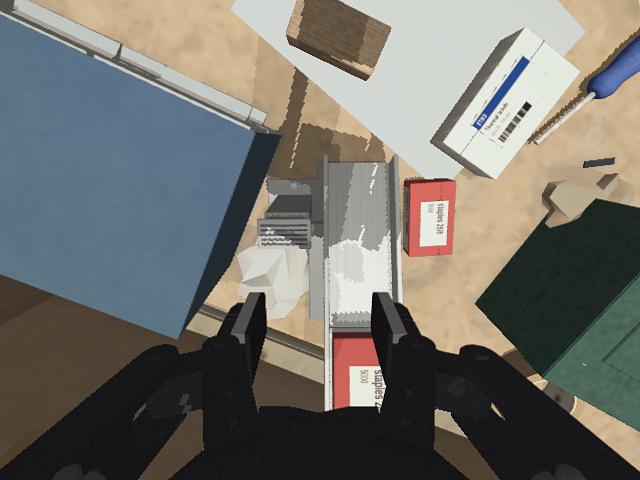

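Wrist view: the chute runs straight up the picture, with walls at u≈326 and 394. The paddle is at about (285,233), and the fingertips are at about (250,293) and (385,293). I'll cross-check the paddle and chute positions.

Run:
```python
from h import *
z=np.load('pics/wrist1.npz')
for u,v in[(285,233),(270,233),(300,233),(285,224),(285,243),(360,220),(360,190),(335,240),(390,240),(250,294),(257,296),(243,293),(248,300),(376,296),(385,294)]:
    p=world(z,u,v); print(u,v,(w2d(p)*1000).round(1),(p[2]*1000).round(1))
```

```text
285 233 [-41.8 -63.7] 129.0
270 233 [-41.7 -76. ] 128.7
300 233 [-42.3 -51.3] 130.9
285 224 [-49.4 -63.4] 129.2
285 243 [-33.9 -63.8] 131.4
360 220 [-46.6   0.5] 104.6
360 190 [-71.5   0.8] 94.3
335 240 [-30.  -21.8] 110.8
390 240 [-30.   26.7] 111.2
250 294 [-49.6 -66.8] 256.1
257 296 [-50.2 -63. ] 259.3
243 293 [  51.9 -122.5] 48.3
248 300 [-49.8 -66.4] 262.3
376 296 [-49.6 -11. ] 258.4
385 294 [-50.   -6.8] 257.3
```

>>> arm_command:
  plan:
    - [[0, 0.3, 2, 0, 0, 0], [0, 0.3, 4, 0, 0, 0], [0, 0.3, 6, 0, 0, 0], [0, 0.3, 8, 0, 0, 0], [0, 0.3, 9.5, 0, 0, 0], [0, 0.3, 10.5, 0, 0, 0], [0, 0.3, 11, 0, 0, 0], [0, 0.3, 11.5, 0, 0, 0], [0, 0.3, 11.5, 0, 0, 0], [0, 0.3, 11.5, 0, 0, 0]]

```text
t: 2.03
tool_pos: [0.4103, 0.1614, 0.3064]
tool_rot: [-0.668, 3.069, 0.0]
contact_force: [0.5, -0.3, -0.1]
opening: 0.0495
grip_force: 0.0
```

Run:
```python
from h import *
togo(-.038,-.030,.294)
snap('wrist','wrist2');togo(-.038,-.030,.294)
```

```text
shift cm [ 0.08 -0.13  1.24] turn [-0.0001  0.0009  0.0006] now disp [-0.0372 -0.0287] 0.3064 F [ 0.47 -0.26 -0.05] op 0.049549798895449707 t 2.0333
shift cm [ 0.09 -0.11  1.27] turn [-0.0003  0.0016  0.0004] now disp [-0.0371 -0.0289] 0.3067 F [ 0.17 -0.15  0.13] op 0.049573116055127396 t 2.0833
```

View pics/wrist2.png

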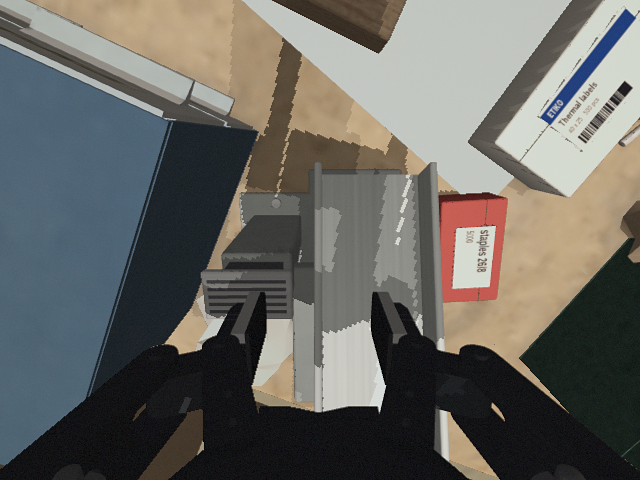

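Paddle spans u 202–295 with a finger at about 248. The other finger, at about 385, stands mid-chute (320–435). Pressing now.

>>> arm_command:
  plan:
    - [[0, 0, 0.6, 0, 0, 0], [0, 0, 1.0, 0, 0, 0], [0, 0, 1.2, 0, 0, 0], [0, 0, 1.4, 0, 0, 0], [0, 0, 1.6, 0, 0, 0], [0, 0, 1.6, 0, 0, 0]]

```text
t: 2.58
tool_pos: [0.4107, 0.1612, 0.2904]
tool_rot: [-0.667, 3.067, -0.0]
contact_force: [1.9, 0.7, 5.5]
opening: 0.0496
grip_force: 2.6
```

>>> arm_command:
  plan:
    - [[0, 0, 0.2, 0, 0, 0], [0, 0, 0.4, 0, 0, 0], [0, 0, 0.6, 0, 0, 0], [0, 0, 0.7, 0, 0, 0], [0, 0, 0.7, 0, 0, 0], [0, 0, 0.7, 0, 0, 0]]

```text
t: 3.08
tool_pos: [0.4113, 0.1614, 0.2891]
tool_rot: [-0.667, 3.069, -0.002]
contact_force: [-14.0, -2.2, 34.4]
opening: 0.0497
grip_force: 17.8
```

Run:
```python
from h import *
togo(-.038,-.030,.284)
snap('wrist','wrist3');snap('top','top3');togo(-.038,-.030,.284)
z=np.load('pics/wrist3.npz')
a=cv2.imread('pics/wrist3.png');b=cv2.imread('pics/top3.png')[172:312,290:430]
cv2.imwrite('pics/c3.png',np.hstack([cv2.resize(a,(480,360)),cv2.resize(b,(320,360))]))
```

```text
shift cm [ 0.17 -0.08  0.51] turn [-0.0014  0.0004  0.0003] now disp [-0.0363 -0.0292] 0.2891 F [-14.03  -2.17  34.45] op 0.04965573750549271 t 3.0833
shift cm [ 0.17 -0.08  0.51] turn [-0.0015  0.0006  0.0003] now disp [-0.0363 -0.0292] 0.2891 F [-15.34  -1.85  33.73] op 0.049706150063362264 t 3.1833
```

View pics/c3.png

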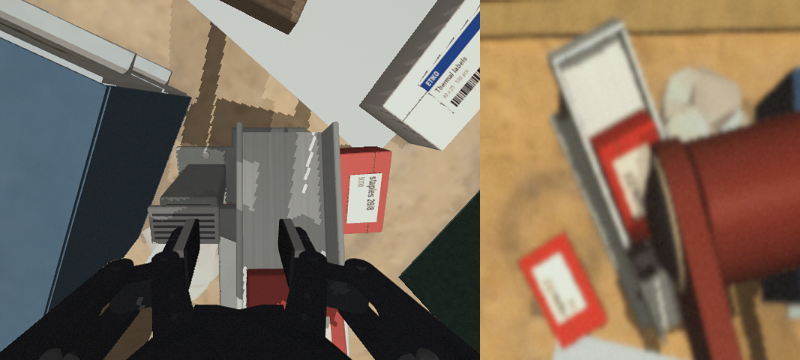

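The box has popped and now lies against the chute finger. But the force has a downhill part in the ratio of the floor's slope, so the fingertip may be on the floor. I'll measure the paddle's height.

Run:
```python
from h import *
z=np.load('pics/wrist3.npz')
for u,v in[(210,285),(225,290),(215,300),(215,315),(265,300),(270,310),(250,283),(310,240),(330,240),(370,285),(372,290),(395,300),(340,370),(350,380),(440,380)]:
    p=world(z,u,v); print(u,v,(w2d(p)*1000).round(1),(p[2]*1000).round(1))
```

```text
210 285 [-49.8 -80.1] 120.5
225 290 [-46.8 -73.7] 119.6
215 300 [-42.5 -78.3] 121.1
215 315 [-33.8 -79.6] 119.5
265 300 [-42.2 -55.3] 120.6
270 310 [-37.2 -53.2] 120.9
250 283 [-50.8 -61.8] 120.4
310 240 [-36.1 -37.4] 6.3
330 240 [-63.9 -24.7] 96.6
370 285 [-43.   -4.6] 105.8
372 290 [-40.7  -3.6] 106.8
395 300 [-36.    7.9] 108.6
340 370 [-24.2 -21.9] 146.5
350 380 [-20.9 -17.9] 148.4
440 380 [-41.5   7.5] 172.8
```

The paddle is at about 120 mm, so about 9–10 mm down. The box's upper edge is at x≈-24 mm, against the finger. I'll ease off the excess push.

>>> arm_command:
  plan:
    - [[0, 0, -0.2, 0, 0, 0], [0, 0, -0.4, 0, 0, 0], [0, 0, -0.4, 0, 0, 0], [0, 0, -0.4, 0, 0, 0], [0, 0, -0.4, 0, 0, 0], [0, 0, -0.4, 0, 0, 0]]

```text
t: 3.68
tool_pos: [0.4109, 0.1613, 0.2895]
tool_rot: [-0.667, 3.068, -0.001]
contact_force: [-3.5, -0.3, 15.1]
opening: 0.0494
grip_force: 7.8
```

Run:
```python
from h import *
togo(-.038,-.030,.284)
im,d,c=snap('wrist','wrist4');togo(-.038,-.030,.284)
z=np.load('pics/wrist4.npz')
for u,v in[(225,290),(215,300),(215,315),(265,300),(340,370),(350,380)]:
    p=world(z,u,v); print(u,v,(w2d(p)*1000).round(1),(p[2]*1000).round(1))
cv2.imwrite('pics/c4.png',im[230:430,180:460].repeat(2,0).repeat(2,1))
```

```text
shift cm [ 0.13 -0.09  0.55] turn [-0.0009  0.002   0.0004] now disp [-0.0367 -0.0291] 0.2895 F [-3.49 -0.34 15.09] op 0.04938173830851045 t 3.6833
shift cm [ 0.13 -0.09  0.55] turn [-0.0009  0.002   0.0004] now disp [-0.0368 -0.0291] 0.2895 F [-3.52  0.39 14.91] op 0.04962161339734663 t 3.7333
225 290 [-46.7 -73.8] 119.3
215 300 [-41.6 -78.9] 119.4
215 315 [-34.2 -79.4] 120.3
265 300 [-42.3 -55.3] 120.7
340 370 [-24.  -21.7] 146.3
350 380 [-20.8 -17.7] 148.3
```

View pics/c4.png

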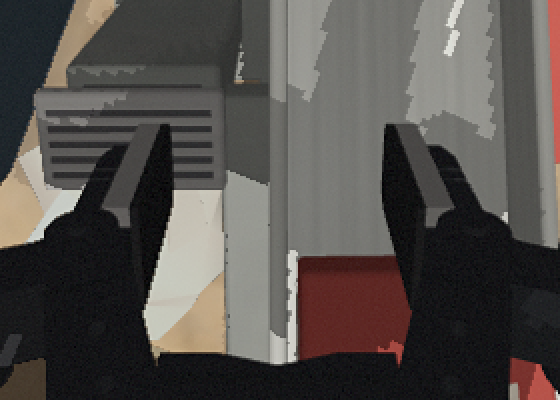

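In the enlarged view, the left fingertip is on the paddle (crop about 150,130), which is still down at about 120 mm. The box edge (crop v≈258) lies straight against the right finger. It hasn't moved between frames, and the push is a steady 15 N.

```bash
python3 -c "
from station import *
print(finish_job())"
```

```text
the job is handed in; nothing more can be done
None
```

I handed the job in with one finger holding the paddle about 9–10 mm down at a steady 15 N, and the popped staple box resting still against the other finger in the chute. The spare box was not touched; the judge's result was not shown.

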